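Hang the TV remote on the crowded remote rack

TASK

Take the black TV remote out of its slot in the basket and hang it on the free middle hook of the remote rack, between the two white remotes. Slide its sleeve down over the hook's tongue and press until it has clicked past the spring catch and sits fully home, hanging by itself; press gently (15 N is plenty), never ramming it against the rack. Do not disturb the two white remotes, the vase, the coaster or the tealight holder.

Things in the scene. Friction and masses are not known exactly. Their poses are not given: they have to be found in the camera images.
- remote_center (a point): Centre (90 mm up) of the black TV remote, loose, 0.09-0.16 kg, standing upright in the basket's slot. A bar 20 mm thick (its x), 46 wide (its y), 180 tall (its z, up). Buttons on its -x face; the sleeve on its back (+x). The plain bar from 35 to 90 mm above this point is the place to grip, across the 20 mm thickness.
- remote_sleeve (a point): Middle of the lower mouth of the sleeve on the remote's back: 14 mm behind (+x) and 20 mm below the remote's centre. The sleeve is 50 mm tall, open at both ends; opening 8 mm (x) by 24 mm (y). Its 2.5 mm outer wall carries a ridge 5 mm proud with sloping ends, so the remote reaches 25.5 mm behind its centre. Same axes as the remote.
- basket: Rattan-look plastic basket, fixed, 150 (x) by 200 (y) by 68 mm tall, floor 5 mm thick; origin under its centre on the console. The remote stands on the floor in a slot 28 (x) by 54 (y) mm centred at x -35, y 0 mm of the basket, walls up to 68 mm; its back faces the basket's +x. A carton 30 mm tall lies in the rear part.
- rack: Remote rack, fixed; origin on the console below the middle tongue, x away from the robot's side, y along the row, z up. Base 110 x 230 x 8 mm; hooks at y -56, 0, 56 mm, the middle one free; back plate at x 40-46 mm, top at 136 mm. A 12 mm rubber bumper bar runs along y at height 60 mm, its front at x -2.5 mm. Nothing of the rack stands above 170 mm.
- hook (a point): Foot of the middle hook's tongue (its shoulder) at NOMINAL height, 100 mm up; axes as the rack's. The real hook with its catch is set up to 16 mm lower or higher: not reported, to be felt. Tongue 16 (y) by 4 mm (x), 54 tall, top 10 mm only 10 by 3. Home: sleeve mouth on the real shoulder, remote upright in front (-x), centre 14 mm before and 20 mm above the shoulder, x axes parallel.
- catch (a joint): Spring catch behind the middle tongue: white nose 42 mm above the shoulder, pushed back (+x) by the ridge on the sleeve. 0 = out, 0.009 m = fully back; 1.5 N per mm. Passing it takes about 4 to 11 N of downward push, more than the remote's weight. On the ridge it reads over 0.0016; clicked home it is out again (under 0.0012), and the hard shoulder is met within 3 mm of the click.
- aircon_remote_center (a point): Centre (half-way up) of the larger white remote, 18 x 48 x 150 mm, hanging loose on an outer hook (left or right), centre 110 mm above the console, top at 185 mm. About 9 mm of gap to the black remote when that hangs centred.
- fan_remote_center (a point): Centre of the smaller white remote, 18 x 44 x 130 mm, hanging loose on the other outer hook, centre 107 mm above the console, top at 172 mm.
- vase: White ceramic bud vase, loose, 125 mm tall, 64 mm across, origin under its centre, standing far from the robot.
- coaster_center (a point): Centre of the grey aluminium coaster, loose, 96 mm across, 6 mm thick, between basket and rack, the tealight holder standing on it.
- tealight_holder: Glass tealight holder, loose cup 64 mm across, 55 mm tall, origin under its centre, on the coaster.
Mind the look-alikes: they are no part of the job. Of the things like the part that bears remote_center, leave any that is turquoise; of the rest the larger one is meant.

How it is judged (in metres and radians):
On the way, in this order (a step that is already met when the one before it is completed fails the run):
1. the remote is lifted out of its slot, clear of the basket (z of remote_center in the frame of basket above 0.165 m), for 0.1 s.
2. the sleeve rides on the tongue and pushes the catch back (value of joint catch above 0.0016 m and z of remote_center in the frame of rack below 0.179 m and horizontal distance between remote_center and hook below 0.022 m), for 0.02 s.
At the end, for the whole second after the job is handed in: The black remote hangs at rest, upright (within 7 deg), on the middle hook, centre 101-137.5 mm above the console, 9-20 mm in front of and within 6 mm sideways of the hook, catch sprung out (under 1.2 mm); both white remotes within 7 mm of their start (z of remote_center in the frame of rack between 0.101 and 0.1375 m and x of remote_center in the frame of rack between -0.02 and -0.009 m and y of remote_center in the frame of rack between -0.006 and 0.006 m and value of joint catch below 0.0012 m and angle between remote_center's own z axis and vertical below 0.12 rad and linear speed of remote below 0.02 m/s and distance of each of aircon_remote_center, fan_remote_center from where it was at the start of the episode below 0.007 m); the robot touches nothing.
It fails at once if the black remote presses on the rack with more than 24 N (contact force between remote and rack above 24 N).
It fails at once if a white remote is knocked more than 7 mm (distance of any of aircon_remote_center, fan_remote_center from where it was at the start of the episode above 0.007 m).
It fails at once if the vase, coaster or tealight holder is moved more than 15 mm (distance of any of vase, coaster_center, tealight_holder from where it was at the start of the episode above 0.015 m).
It also fails if it takes over 48 s, if anything falls off the work surface, if the arm or the gripper's body presses on something with over 40 N, if the wrist force passes 120 N, or if a joint passes its speed limit or range.

ROBOT

A 7-joint arm with a two-finger parallel gripper is mounted at the origin on the work surface. World frame = base frame: x ahead of the robot, y to its left, z up, the work surface at z = 0. Lengths are in mm, angles in rad, forces in N, time in s.
With the tool pointing down it reaches from about 400 to 850 mm from the base axis. Payload 4.4 kg.
Tool frame: the origin (TCP) lies at the very end of the fingers, on their centre line; the grasp point (between the pads) lies 19 mm behind it; z points along the fingers, y is the line along which they close (so a half turn about z gives the same grasp; the last joint's range is limited). The gripper opens to 94 mm and grips with 3 to 60 N. Pads are 16 mm wide; open, the fingers measure 119 mm over their backs; the gripper's body (75 mm by 177 mm) begins 78 mm behind the grasp point.
Start: joints at [-1.224, 0.628, 0.038, 1.517, -0.027, 0.996, -0.02], TCP at [260.742, 595.426, 205.478] pointing down, gripper open.
Joint ranges: [-3.06, 3.06], [-0.37, 2.12], [-1.25, 1.32], [0.18, 2.47], [-1.1, 4.24], [0.23, 1.98], [-2.94, 2.94]. Speed limits (rad/s): [2.57, 2.57, 3.14, 3.14, 3.14, 3.14, 3.14].

INTERFACE

Orientations are given as a unit quaternion [x, y, z, w].
In Python, from cell import get_state, get_image, env gives the robot as it stands.
- The arm moves only by the tool move_arm, never from a script. Its argument "plan" is a list of rows, each an object with "travel": the shift along the tool's x, y, z in m, a list of three; "dr": the turn, a rotation vector about the tool's x, y, z in rad, a list of three; "gripper": the closure, from 0 (fully open) to 1 (shut). In form: [{"travel": [dx, dy, dz], "dr": [ax, ay, az], "gripper": gripper}, ...]. A call has 1 to 5 rows; each row is the pose to reach, as a shift and turn from the pose commanded when the call began, along the tool's axes at that moment; what a row does not reach only later rows make up. A row lasts 1/12 s, in which the tool goes at most 41.7 mm and 7.16 degrees, less where a joint would pass 70% of its speed; a pose out of reach is approached as far as the arm can. A call with a gripper value outside its range is refused whole. The fingers move at their own pace and stop on an object; "squeeze" is the grip in N (left out, the last holds). Time passes only in rows, so rows that repeat a pose let the fingers close. It gives the time, the measured TCP pose, the force, the opening and the grip force at its end, in the units of the state.
- get_state(): the state, without advancing time (a new reading comes with each control period).
- get_image(name): name is "side" or "top"; returns a dict with "image" (480x640x3 uint8, red, green, blue), "K" (3x3 intrinsics, pixels), "k1" (the pictures are not rectified: a ray, as slopes to the right and down, at radius r is drawn at 1 + k1 r^2 times it, then the intrinsics apply), "rvec" (rotation vector, rad) and "tvec" (3), from world to camera coordinates, as OpenCV has them. Camera axes: x right, y down, z forward; pixel columns grow to the right and rows downward; lengths in mm; the calibration is good to about 2 mm. A picture is of the moment at which its call begins. There is no depth.
- env.job_done(): hands the job in; it is judged then, once.
The state is a dict: "time": time; "joint_pos": joint angles; "qvel": joint speeds; "effort": joint torques, N m; "position": TCP position; "orientation": TCP orientation; "force": force on the tool from outside, world axes, zero at the start; "wrist_torque": the same for the moment, N m; "grip_width": finger opening in mm; "finger_force": force on a finger pad.
Only numpy, scipy, OpenCV 4.12 (cv2) and the standard library are available. Lean on these libraries where they do the work, as an engineer would, in place of code of your own. Each camera call takes 0.05 s, during which the arm holds its last target. There are 200 camera calls.

## Working session

There is one attempt and no reset: what is moved stays moved. The work goes in short steps, Python scripts to look and compute and a tool call to move; the robot and the scene stay as the last step left them, time stands still between calls to the robot, and variables do not carry over. Pictures are saved under pics/ and viewed, at most 10 in all, crops included, and the job is handed in when it is done.

Besides the shell and the picture viewer there is one more tool, called after "Emit:" as a command line: name --argument value ..., lists and objects as JSON in quotes. move_arm: Moves the arm, as the interface text tells. Its arguments: {"type":"object","properties":{"plan":{"type":"array","items":{"type":"object","properties":{"travel":{"type":"array","items":{"type":"number"}},"dr":{"type":"array","items":{"type":"number"}},"gripper":{"type":"number"}}}},"squeeze":{"type":"number"}},"required":["plan"]}

```bash
ls; mkdir -p pics; cat > h.py <<'E'
import numpy as np, cv2
from cell import get_state, get_image, env
E
python3 - <<'E'
from h import *
import pickle
s=get_state();print(s)
for n in("side","top"):
    d=get_image(n);cv2.imwrite(f"pics/{n}0.png",d["image"][:,:,::-1]);pickle.dump(d,open(n+".pkl","wb"))
    R=cv2.Rodrigues(np.array(d["rvec"],float))[0];print(n,d["K"],d["k1"],-R.T@np.array(d["tvec"]).ravel(),R)
E
```

```text
pics
{'time': 0.0, 'joint_pos': array([-1.22376749,  0.62932048,  0.03844126,  1.51833639, -0.02699856,
        0.99630981, -0.02003955]), 'qvel': array([-0.00041248, -0.00087739, -0.00188703, -0.00263099, -0.00200968,
        0.00070734, -0.00080952]), 'effort': array([-1.23587834e-03, -5.49728894e+01,  1.14301845e+00, -1.86638725e+01,
       -5.22351405e-02,  2.37721635e-02,  1.59036776e-04]), 'position': array([260.49100428, 594.80312618, 204.58085499]), 'orientation': array([ 2.04970016e-01,  9.78767813e-01, -9.10669626e-04, -1.78717299e-04]), 'force': array([0.08864083, 0.38140619, 0.56287142]), 'wrist_torque': array([-0.00647588, -0.00401303,  0.0227954 ]), 'finger_force': 0.0, 'grip_width': 93.98766993867817}
side [[436.92161173   0.         320.87839758]
 [  0.         436.92161173 243.12457738]
 [  0.           0.           1.        ]] -0.0228921186398006 [333.48419602 479.82288667 680.59717613] [[-0.85627811 -0.516512    0.00177902]
 [-0.37033343  0.61153375 -0.69919927]
 [ 0.36005688 -0.59936786 -0.71492462]]
top [[542.15124809   0.         315.98758494]
 [  0.         542.15124809 235.18915232]
 [  0.           0.           1.        ]] -0.16101629594015537 [ 485.12793624  -22.51631192 1060.2700375 ] [[-0.01027751 -0.99984337 -0.01440867]
 [-0.99073045  0.01213363 -0.13529947]
 [ 0.13545311  0.01288457 -0.99069998]]
```

View pics/side0.png

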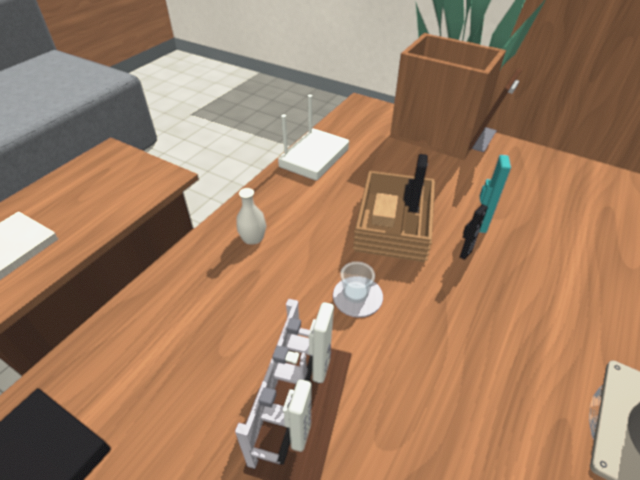

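View pics/top0.png

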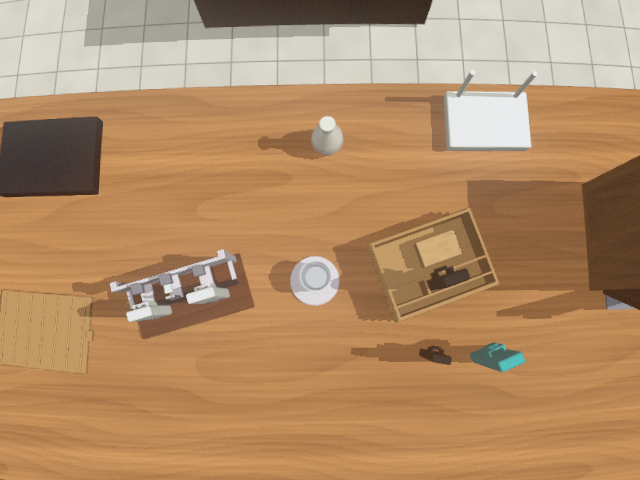

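The side view shows the basket with the black remote near (418,185) and the rack around (285,385). In the top view the remote's top is near (450,280), the rack spans (110–250, 250–335), and the decoys stand at (435,355) and (497,357). I'll zoom in for precise points.

```bash
python3 - <<'E'
import cv2,numpy as np
t=cv2.imread("pics/top0.png");s=cv2.imread("pics/side0.png")
def crop(im,x,y,w,h,f):
    o=cv2.resize(im[y:y+h,x:x+w],None,fx=f,fy=f,interpolation=cv2.INTER_CUBIC)
    for i in range(0,w,20): cv2.putText(o,str(x+i),(i*f,8),0,.3,(0,0,255));cv2.line(o,(i*f,10),(i*f,14),(0,0,255))
    for i in range(0,h,20): cv2.putText(o,str(y+i),(0,i*f+4),0,.3,(0,0,255));
    return o
a=np.hstack([crop(t,105,240,160,110,5)])
cv2.imwrite("pics/a.png",a)
b=crop(t,360,200,150,130,4)
cv2.imwrite("pics/b.png",b)
c=np.hstack([crop(s,230,290,110,180,3),crop(s,345,145,100,180,3)])
cv2.imwrite("pics/c.png",c)
E
```

```text
(no output)
```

View pics/a.png

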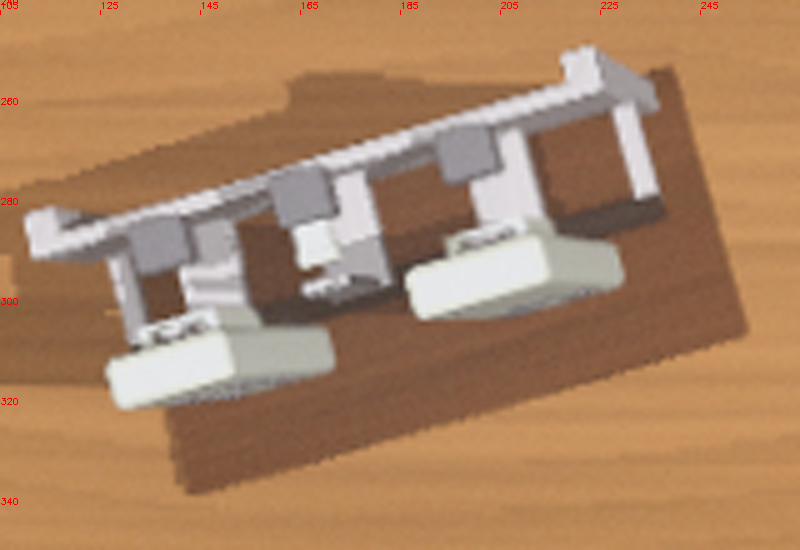

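View pics/b.png

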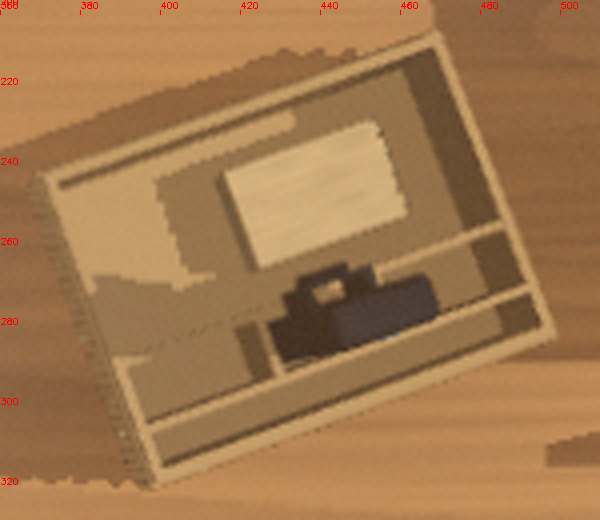

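View pics/c.png

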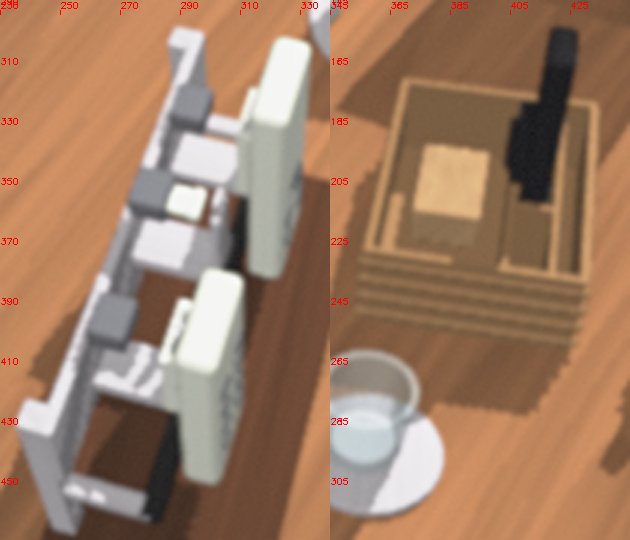

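The crops show the rim corners of the basket, the rack's dark base with visible corners at about (143,339), (254,306) and (239,254), and the free middle tongue near (173,297) in the top view. Next I fit the poses.

```bash
cat >> h.py <<'E'
import pickle
from scipy.optimize import least_squares
def proj(d,P):
    R=cv2.Rodrigues(np.array(d["rvec"],float))[0]
    c=np.atleast_2d(P)@R.T+np.array(d["tvec"],float).ravel()
    s=c[:,:2]/c[:,2:]; s=s*(1+d["k1"]*(s**2).sum(1,keepdims=True))
    K=d["K"]; return s*[K[0,0],K[1,1]]+[K[0,2],K[1,2]]
def ray(d,uv,z):
    f=lambda p: (proj(d,[p[0],p[1],z])[0]-uv)
    return least_squares(f,[500,0]).x
def W(p,L):  # p=x,y,yaw ; local pts -> world
    c,s=np.cos(p[2]),np.sin(p[2]); L=np.atleast_2d(L).astype(float)
    return np.c_[p[0]+c*L[:,0]-s*L[:,1],p[1]+s*L[:,0]+c*L[:,1],L[:,2]]
def fit(obs,p0):
    f=lambda p: np.concatenate([(proj(d,W(p,l))[0]-uv) for d,l,uv in obs])
    r=least_squares(f,p0,loss='soft_l1'); return r.x,f(r.x).reshape(-1,2).round(1)
E
python3 - <<'E'
from h import *
T=pickle.load(open("top.pkl","rb"));S=pickle.load(open("side.pkl","rb"))
# basket: top = far side (+x), left = +y
b=[(T,[75,100,68],[370.5,243]),(T,[75,-100,68],[470,208]),(T,[-75,-100,68],[498.7,283]),(T,[-75,100,68],[398.7,321.7]),
 (S,[75,-100,68],[345+75/3,145+78/3]),(S,[-75,-100,68],[345+268/3,145+102/3]),(S,[-75,100,68],[345+258/3,145+285/3]),(S,[75,100,68],[345+30/3,145+255/3])]
for q in (b[:4],b[4:],b): print(fit(q,[550,-200,.3]))
r=[(T,[-55,115,8],[143,338.6]),(T,[-55,-115,8],[254.4,306]),(T,[55,-115,8],[239.4,253.6])]
p,e=fit(r,[500,250,.3]);print(p,e)
for z in(138,154,170): print(z,proj(T,W(p,[0,0,z])),proj(S,W(p,[0,0,z])))
print(proj(T,W(p,[[40,115,136],[40,-115,136],[46,115,136],[46,-115,136]])),proj(S,W(p,[[40,115,136],[40,-115,136]])))
E
```

```text
(array([ 5.65397581e+02, -2.28805186e+02,  3.29433862e-01]), array([[-0. ,  0.5],
       [-0.1,  0. ],
       [ 0.2,  0.2],
       [ 0. , -1. ]]))
(array([ 5.63372513e+02, -2.23829489e+02,  3.27515644e-01]), array([[-0.6,  0.2],
       [ 0. ,  0.7],
       [-0.2,  0.2],
       [ 0.9, -1.1]]))
(array([ 5.64938416e+02, -2.27994189e+02,  3.28060854e-01]), array([[-0.4,  0.7],
       [-0.5,  0.3],
       [-0.3,  0.6],
       [-0.5, -0.8],
       [-0.4, -0.9],
       [-0. , -0.5],
       [-0.2, -1.4],
       [ 1.2, -2.6]]))
[5.12262045e+02 2.37380099e+02 2.75770485e-01] [[-0.1  0.1]
 [ 0.1  0.7]
 [ 0.  -1.1]]
138 [[172.60002719 293.88902006]] [[299.84202528 363.48146805]]
154 [[170.01335575 293.61321856]] [[299.4491033  357.52541254]]
170 [[167.33805746 293.32730936]] [[299.04060265 351.32915818]]
[[105.99251695 289.73160117]
 [230.27900532 253.14368113]
 [105.2081418  286.43878698]
 [229.37430238 249.82498917]] [[240.54241619 438.70859718]
 [297.20730073 293.86194613]]
```

```bash
cat > ov.py <<'E'
from h import *
def overlay(p,name,t="top",s="side"):
    out=[]
    for n,(x,y,w,h,f) in ((t,(100,240,160,110,3)),(s,(215,285,150,195,3))):
        d=pickle.load(open(n+".pkl","rb"))
        o=cv2.resize(d["image"][y:y+h,x:x+w,::-1],None,fx=f,fy=f,interpolation=cv2.INTER_CUBIC)
        def line(L,col):
            q=((proj(d,W(p,L))-[x,y]+.5)*f).round().astype(int)
            cv2.polylines(o,[q.reshape(-1,1,2)],False,col,1,cv2.LINE_AA)
        line([[-55,115,8],[-55,-115,8],[55,-115,8],[55,115,8],[-55,115,8]],(255,0,0))
        line([[40,115,136],[40,-115,136],[46,-115,136],[46,115,136],[40,115,136]],(0,255,0))
        line([[-2.5,115,60],[-2.5,-115,60]],(0,0,255))
        line([[-2,8,100],[-2,8,144],[-1.5,5,144],[-1.5,5,154],[-1.5,-5,154],[-1.5,-5,144],[-2,-8,144],[-2,-8,100]],(0,255,255))
        out.append(o)
    H=max(o.shape[0] for o in out)
    cv2.imwrite(name,np.hstack([np.pad(o,((0,H-o.shape[0]),(0,0),(0,0))) for o in out])[:600,:800] if 0 else np.vstack([np.pad(out[0],((0,0),(0,0),(0,0)))]) if 0 else cv2.resize(np.hstack([np.pad(o,((0,H-o.shape[0]),(0,0),(0,0))) for o in out]),None,fx=.86,fy=.86,interpolation=cv2.INTER_AREA))
E
python3 - <<'E'
from ov import *
overlay([512.3,237.4,.2758],"pics/d.png")
E
```

```text
(no output)
```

View pics/d.png

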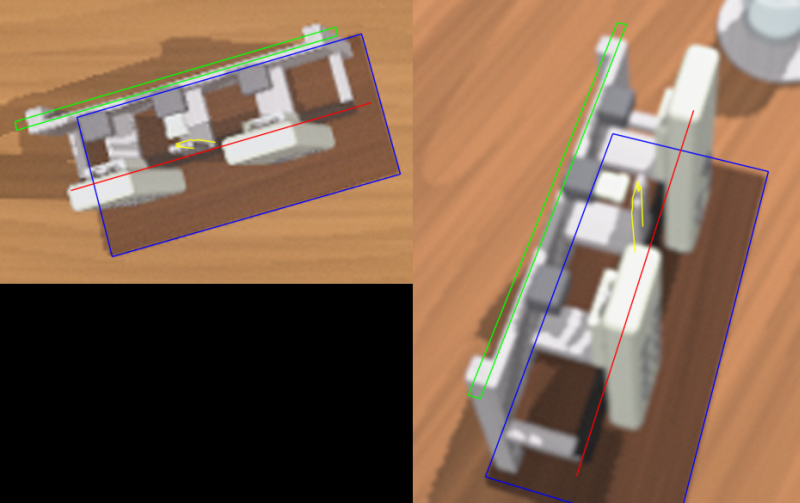

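The overlay fits the base and bumper, but the plate and tongue look some mm nearer (smaller x) than predicted. A high zoom on the hook in both views should settle it.

```bash
python3 - <<'E'
import cv2,numpy as np
t=cv2.imread("pics/top0.png");s=cv2.imread("pics/side0.png")
def crop(im,x,y,w,h,f):
    o=cv2.resize(im[y:y+h,x:x+w],None,fx=f,fy=f,interpolation=cv2.INTER_CUBIC)
    for i in range(0,w,5): cv2.putText(o,str(x+i),(i*f,8),0,.3,(0,0,255));cv2.line(o,(i*f,10),(i*f,o.shape[0]),(0,0,255) if i%10==0 else (0,160,160),1)
    for i in range(0,h,5): cv2.putText(o,str(y+i),(0,i*f+4),0,.3,(0,0,255));cv2.line(o,(0,i*f),(o.shape[1],i*f),(0,0,255)if i%10==0 else (0,160,160),1)
    return o
cv2.imwrite("pics/e.png",np.hstack([crop(t,152,268,38,50,11),crop(s,272,335,34,50,11)]))
E
```

```text
(no output)
```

View pics/e.png

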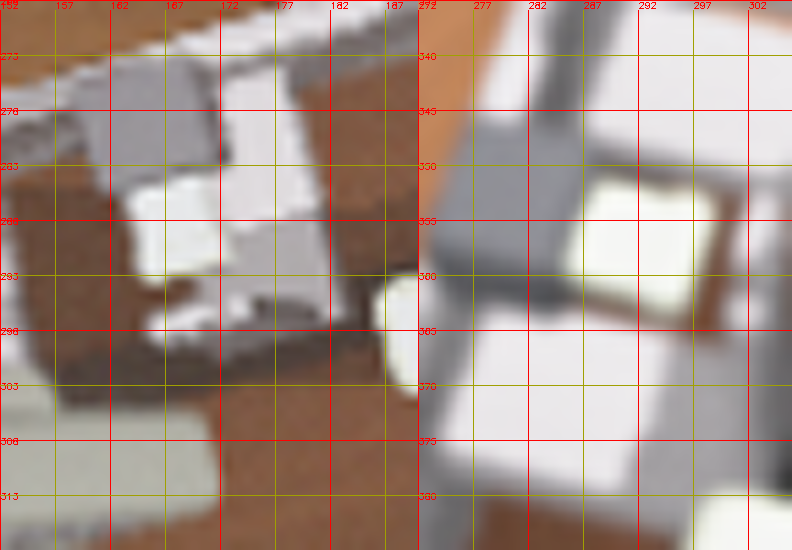

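The zoom puts the tongue tip at top (168,296.7) and side (302,354.5). The white catch nose is centred at top (167,288) and side (290,357).

```bash
python3 - <<'E'
from h import *
T=pickle.load(open("top.pkl","rb"));S=pickle.load(open("side.pkl","rb"))
p0=[512.3,237.4,.2758]
for nm,a,b in (("tip",[167.8,296.5],[301.8,354.2]),("nose",[167,287.8],[290,357])):
    r=least_squares(lambda P:np.r_[proj(T,P)[0]-a,proj(S,P)[0]-b],[512,237,150])
    c,s=np.cos(p0[2]),np.sin(p0[2]);d=r.x-[512.3,237.4,0]
    print(nm,r.x,"res",r.fun.round(1),"in rack",c*d[0]+s*d[1],-s*d[0]+c*d[1],r.x[2])
for z in(138,146,154,162,170): print(z,ray(T,[167.8,296.5],z),ray(S,[301.8,354.2],z))
# plate yaw, top-edge line
A=ray(T,[123,284.4],136);B=ray(T,[220,257],136);print("plate rear",A,B,np.arctan2(A[0]-B[0],B[1]-A[1]))
# remote top in basket (z=185): crop b estimates
p=[565,-228,.328]
L=[[-25-20,s*23,185] for s in(1,-1)]+[[-25,s*23,185] for s in(1,-1)]
print("remote top pred",proj(T,W(p,L)).round(1).tolist(),proj(S,W(p,L)).round(1).tolist())
print("remote center",W(p,[-35,0,95]))
for y in(56,-56):
  print("white",y,proj(T,W([508,236.5,.2758],[[-22,y-24,185],[-4,y-24,185],[-22,y+24,185],[-4,y+24,185]])).round(1).tolist())
s=get_state();from scipy.spatial.transform import Rotation as Ro
print(Ro.from_quat(s["orientation"]).as_matrix().round(3))
E
```

```text
tip [507.54139452 237.57377162 167.04700572] res [-0.1 -0.3  0.2  0. ] in rack -4.531445676303548 1.463052548749377 167.0470057180516
nose [522.95418473 243.17267389 154.12405538] res [-0.2 -0.5  0.4  0.1] in rack 11.823534096843655 2.653197606144427 154.12405537998623
138 [507.77871493 245.80974114] [517.71419687 223.97994605]
146 [507.58223644 243.48221413] [514.99792765 227.75206947]
154 [507.38575794 241.15468712] [512.28165843 231.52419291]
162 [507.18927945 238.8271601 ] [509.56538922 235.29631635]
170 [506.99280095 236.49963309] [506.84912    239.06843979]
plate rear [528.81672133 327.74467365] [575.55451872 155.48240901] -2.8766530821145295
remote top pred [[445.9, 288.5], [471.8, 278.9], [441.6, 276.9], [467.5, 267.4]] [[427.6, 165.7], [428.6, 152.4], [417.2, 164.4], [418.6, 151.2]]
remote center [[ 531.8659012  -239.27526039   95.        ]]
white 56 [[150.3, 313.9], [147.6, 303.3], [123.2, 321.7], [120.5, 311.2]]
white -56 [[215.1, 295.2], [212.2, 284.5], [187.1, 303.3], [184.3, 292.7]]
[[-0.916  0.401 -0.001]
 [ 0.401  0.916 -0.002]
 [-0.    -0.002 -1.   ]]
```

Emit:
move_arm --plan '[{"travel": [-0.026, -0.029, -0.012], "dr": [0, 0, 0.12], "gripper": 0}, {"travel": [-0.052, -0.058, -0.024], "dr": [0, 0, 0.24], "gripper": 0}, {"travel": [-0.0775, -0.087, -0.036], "dr": [0, 0, 0.36], "gripper": 0}, {"travel": [-0.1034, -0.1163, -0.048], "dr": [0, 0, 0.48], "gripper": 0}, {"travel": [-0.1292, -0.1454, -0.06], "dr": [0, 0, 0.6], "gripper": 0}]'

```text
time: 0.52
position: [320.8, 408.3, 265.6]
orientation: [0.488, 0.873, -0.0, -0.0]
force: [0.8, -0.4, -0.3]
grip_width: 93.6
finger_force: 0.0
```

Emit:
move_arm --plan '[{"travel": [-0.038, -0.0094, -0.005], "dr": [0, 0, 0.046], "gripper": 0}, {"travel": [-0.0755, -0.019, -0.01], "dr": [0, 0, 0.092], "gripper": 0}, {"travel": [-0.113, -0.028, -0.015], "dr": [0, 0, 0.138], "gripper": 0}, {"travel": [-0.151, -0.0378, -0.02], "dr": [0, 0, 0.185], "gripper": 0}, {"travel": [-0.1887, -0.0472, -0.025], "dr": [0, 0, 0.231], "gripper": 0}]'

```text
time: 0.93
position: [380.5, 223.4, 290.6]
orientation: [0.583, 0.812, -0.0, -0.0]
force: [1.4, 0.3, 0.2]
grip_width: 94.0
finger_force: 0.0
```

Emit:
move_arm --plan '[{"travel": [-0.035, 0, 0], "gripper": 0}, {"travel": [-0.075, 0, 0], "gripper": 0}, {"travel": [-0.115, 0, 0], "gripper": 0}, {"travel": [-0.155, 0, 0], "gripper": 0}, {"travel": [-0.195, -0.002, 0], "gripper": 0}]'

```text
$.plan[0]: bad value
```

Emit:
move_arm --plan '[{"travel": [-0.04, 0, 0], "gripper": 0}, {"travel": [-0.08, 0, 0], "gripper": 0}, {"travel": [-0.12, 0, 0], "gripper": 0}, {"travel": [-0.16, 0, 0], "gripper": 0}, {"travel": [-0.195, -0.002, 0], "gripper": 0}]'

```text
$.plan[0]: bad value
```

Emit:
move_arm --plan '[{"travel": [-0.035, 0, 0], "gripper": 0}, {"travel": [-0.065, 0, 0], "gripper": 0}, {"travel": [-0.087, 0, 0], "gripper": 0}, {"travel": [-0.097, -0.001, 0], "gripper": 0}, {"travel": [-0.097, -0.001, 0], "gripper": 0}]'

```text
$.plan[0]: bad value
```

dr is required.

Emit:
move_arm --plan '[{"travel": [-0.035, 0, 0], "dr": [0, 0, 0], "gripper": 0}, {"travel": [-0.075, 0, 0], "dr": [0, 0, 0], "gripper": 0}, {"travel": [-0.115, 0, 0], "dr": [0, 0, 0], "gripper": 0}, {"travel": [-0.155, 0, 0], "dr": [0, 0, 0], "gripper": 0}, {"travel": [-0.195, -0.002, 0], "dr": [0, 0, 0], "gripper": 0}]'

```text
time: 1.35
position: [441.6, 38.3, 290.5]
orientation: [0.582, 0.813, 0.0, 0.0]
force: [0.4, 0.6, 0.5]
grip_width: 94.1
finger_force: 0.0
```

Emit:
move_arm --plan '[{"travel": [-0.04, 0, 0], "dr": [0, 0, 0], "gripper": 0}, {"travel": [-0.08, 0, 0], "dr": [0, 0, 0], "gripper": 0}, {"travel": [-0.12, 0, 0], "dr": [0, 0, 0], "gripper": 0}, {"travel": [-0.16, 0, 0], "dr": [0, 0, 0], "gripper": 0}, {"travel": [-0.195, -0.002, 0], "dr": [0, 0, 0], "gripper": 0}]'

```text
time: 1.77
position: [502.5, -147.8, 290.2]
orientation: [0.583, 0.813, -0.0, 0.0]
force: [0.1, 1.2, -0.9]
grip_width: 93.5
finger_force: 0.0
```

Emit:
move_arm --plan '[{"travel": [-0.035, 0, 0], "dr": [0, 0, 0], "gripper": 0}, {"travel": [-0.065, 0, 0], "dr": [0, 0, 0], "gripper": 0}, {"travel": [-0.087, 0, 0], "dr": [0, 0, 0], "gripper": 0}, {"travel": [-0.097, -0.001, 0], "dr": [0, 0, 0], "gripper": 0}, {"travel": [-0.097, -0.001, 0], "dr": [0, 0, 0], "gripper": 0}]'

```text
time: 2.18
position: [531.7, -239.8, 289.9]
orientation: [0.584, 0.812, -0.001, -0.0]
force: [0.3, -0.6, -0.1]
grip_width: 94.3
finger_force: 0.0
```

Emit:
move_arm --plan '[{"travel": [0, 0, 0.04], "dr": [0, 0, 0], "gripper": 0}, {"travel": [0, 0, 0.08], "dr": [0, 0, 0], "gripper": 0}, {"travel": [0, 0, 0.12], "dr": [0, 0, 0], "gripper": 0}, {"travel": [0, 0, 0.145], "dr": [0, 0, 0], "gripper": 0.3}, {"travel": [0, 0, 0.152], "dr": [0, 0, 0], "gripper": 0.5}]'

```text
time: 2.6
position: [529.4, -233.2, 134.4]
orientation: [0.582, 0.813, -0.0, -0.004]
force: [-0.7, -0.1, -0.4]
grip_width: 84.1
finger_force: 0.0
```

Emit:
move_arm --plan '[{"travel": [0, 0, 0], "dr": [0, 0, 0], "gripper": 0.7}, {"travel": [0, 0, 0], "dr": [0, 0, 0], "gripper": 1}, {"travel": [0, 0, 0], "dr": [0, 0, 0], "gripper": 1}, {"travel": [0, 0, 0], "dr": [0, 0, 0], "gripper": 1}, {"travel": [0, 0, 0], "dr": [0, 0, 0], "gripper": 1}]' --squeeze 40

```text
time: 3.02
position: [533.3, -237.7, 140.1]
orientation: [0.583, 0.813, 0.0, 0.001]
force: [-0.6, 0.4, 0.1]
grip_width: 50.6
finger_force: 0.0
```

Emit:
move_arm --plan '[{"travel": [0, 0, 0], "dr": [0, 0, 0], "gripper": 1}, {"travel": [0, 0, 0], "dr": [0, 0, 0], "gripper": 1}, {"travel": [0, 0, 0], "dr": [0, 0, 0], "gripper": 1}]'

```text
time: 3.27
position: [532.4, -237.5, 138.8]
orientation: [0.583, 0.813, 0.0, 0.0]
force: [-0.4, 0.2, -0.8]
grip_width: 30.9
finger_force: 0.0
```

Emit:
move_arm --plan '[{"travel": [0, 0, 0], "dr": [0, 0, 0], "gripper": 1}, {"travel": [0, 0, 0], "dr": [0, 0, 0], "gripper": 1}, {"travel": [0, 0, 0], "dr": [0, 0, 0], "gripper": 1}, {"travel": [0, 0, 0], "dr": [0, 0, 0], "gripper": 1}, {"travel": [0, 0, 0], "dr": [0, 0, 0], "gripper": 1}]'

```text
time: 3.68
position: [532.3, -237.5, 138.5]
orientation: [0.583, 0.813, 0.0, 0.0]
force: [0.5, -0.6, 1.0]
grip_width: 19.5
finger_force: 40.0
```

Emit:
move_arm --plan '[{"travel": [0, 0, 0], "dr": [0, 0, 0], "gripper": 1}, {"travel": [0, 0, 0], "dr": [0, 0, 0], "gripper": 1}, {"travel": [0, 0, 0], "dr": [0, 0, 0], "gripper": 1}]'

```text
time: 3.93
position: [532.3, -237.5, 138.5]
orientation: [0.583, 0.813, 0.0, -0.0]
force: [-0.0, -0.7, 0.7]
grip_width: 19.7
finger_force: 40.0
```

Emit:
move_arm --plan '[{"travel": [0, 0, -0.015], "dr": [0, 0, 0], "gripper": 1}, {"travel": [0, 0, -0.04], "dr": [0, 0, 0], "gripper": 1}, {"travel": [0, 0, -0.07], "dr": [0, 0, 0], "gripper": 1}, {"travel": [0, 0, -0.1], "dr": [0, 0, 0], "gripper": 1}, {"travel": [0, 0, -0.125], "dr": [0, 0, 0], "gripper": 1}]'

```text
time: 4.35
position: [532.2, -237.6, 265.0]
orientation: [0.583, 0.813, -0.0, 0.0]
force: [0.2, 0.2, -0.8]
grip_width: 19.8
finger_force: 40.0
```

Emit:
move_arm --plan '[{"travel": [0, 0, -0.025], "dr": [0, 0, 0], "gripper": 1}, {"travel": [0, 0, -0.05], "dr": [0, 0, 0], "gripper": 1}, {"travel": [0, 0, -0.068], "dr": [0, 0, 0], "gripper": 1}, {"travel": [0, 0, -0.075], "dr": [0, 0, 0], "gripper": 1}, {"travel": [0, 0, -0.075], "dr": [0, 0, 0], "gripper": 1}]'

```text
time: 4.77
position: [532.9, -237.9, 339.6]
orientation: [0.583, 0.813, 0.0, 0.001]
force: [-1.3, -0.1, -1.5]
grip_width: 19.7
finger_force: 40.0
```

Emit:
move_arm --plan '[{"travel": [0.02, 0.004, 0], "dr": [0, 0, 0], "gripper": 1}, {"travel": [0.05, 0.0097, 0], "dr": [0, 0, 0], "gripper": 1}, {"travel": [0.085, 0.0164, 0], "dr": [0, 0, 0], "gripper": 1}, {"travel": [0.12, 0.0232, 0], "dr": [0, 0, 0], "gripper": 1}, {"travel": [0.155, 0.03, 0], "dr": [0, 0, 0], "gripper": 1}]'

```text
time: 5.18
position: [509.4, -79.3, 336.5]
orientation: [0.583, 0.813, -0.001, -0.002]
force: [0.9, -0.1, -1.4]
grip_width: 19.7
finger_force: 40.0
```

Emit:
move_arm --plan '[{"travel": [0.035, 0.0068, 0], "dr": [0, 0, 0], "gripper": 1}, {"travel": [0.07, 0.0135, 0], "dr": [0, 0, 0], "gripper": 1}, {"travel": [0.105, 0.0203, 0], "dr": [0, 0, 0], "gripper": 1}, {"travel": [0.14, 0.0271, 0], "dr": [0, 0, 0], "gripper": 1}, {"travel": [0.17, 0.033, 0], "dr": [0, 0, 0], "gripper": 1}]'

```text
time: 5.6
position: [485.8, 93.2, 336.7]
orientation: [0.582, 0.813, -0.001, -0.001]
force: [0.7, -0.1, -0.5]
grip_width: 19.8
finger_force: 40.0
```

Emit:
move_arm --plan '[{"travel": [0.035, 0.0067, 0], "dr": [0, 0, 0.01], "gripper": 1}, {"travel": [0.07, 0.0134, 0], "dr": [0, 0, 0.02], "gripper": 1}, {"travel": [0.105, 0.02, 0], "dr": [0, 0, 0.035], "gripper": 1}, {"travel": [0.125, 0.024, 0], "dr": [0, 0, 0.045], "gripper": 1}, {"travel": [0.1353, 0.0259, 0], "dr": [0, 0, 0.055], "gripper": 1}]'

```text
time: 6.02
position: [466.4, 231.0, 336.1]
orientation: [0.603, 0.798, -0.001, -0.001]
force: [0.4, 0.4, -1.8]
grip_width: 20.2
finger_force: 40.0
```

Emit:
move_arm --plan '[{"travel": [0, 0, 0.02], "dr": [0, 0, 0], "gripper": 1}, {"travel": [0, 0, 0.04], "dr": [0, 0, 0], "gripper": 1}, {"travel": [0, 0, 0.055], "dr": [0, 0, 0], "gripper": 1}, {"travel": [0, 0, 0.06], "dr": [0, 0, 0], "gripper": 1}, {"travel": [0, 0, 0.06], "dr": [0, 0, 0], "gripper": 1}]'

```text
time: 6.43
position: [467.0, 226.3, 276.1]
orientation: [0.605, 0.796, -0.002, -0.001]
force: [-0.5, 0.1, -1.1]
grip_width: 19.6
finger_force: 40.0
```

```bash
python3 - <<'E'
from h import *
d=get_image("side");pickle.dump(d,open("side1.pkl","wb"));t=get_image("top");pickle.dump(t,open("top1.pkl","wb"))
s=get_state();print(s["position"],s["orientation"],s["force"])
q=s["orientation"];phi=2*np.arctan2(q[1],q[0])-np.pi/2;c=s["position"];p=[c[0],c[1],phi];print(phi)
z=c[2]-43.5
o=[]
for dd,(x,y,w,h) in ((d,(230,180,130,200)),(t,(120,230,136,200))):
    f=3
    im=cv2.resize(dd["image"][y:y+h,x:x+w,::-1],None,fx=f,fy=f,interpolation=cv2.INTER_CUBIC)
    for L,col in (([[a,b,k+z] for k in(-90,90) for a,b in((-10,-23),(-10,23),(10,23),(10,-23),(-10,-23))],(0,255,0)),([[25.5,-14,z-20],[25.5,14,z-20],[25.5,14,z+30],[25.5,-14,z+30],[25.5,-14,z-20]],(0,255,255))):
        u=((proj(dd,W(p,L))-[x,y]+.5)*f).round().astype(int);print(u.tolist())
        cv2.polylines(im,[u.reshape(-1,1,2)],False,col,1)
    o.append(im)
cv2.imwrite("pics/f.png",np.hstack(o))
E
```

```text
[468.71051952 226.84917528 278.33857882] [ 6.04827792e-01  7.96356247e-01 -2.61452042e-04 -4.31091909e-05] [ 0.10702872  0.37212747 -0.8080394 ]
0.27169706304003083
[[339, 533], [314, 624], [270, 613], [297, 522], [339, 533], [358, 275], [327, 376], [270, 363], [304, 264], [358, 275]]
[[258, 445], [239, 502], [236, 432], [257, 374], [258, 445]]
[[216, 276], [139, 298], [131, 263], [207, 242], [216, 276], [121, 284], [28, 310], [17, 268], [111, 242], [121, 284]]
[[151, 218], [101, 232], [70, 231], [123, 216], [151, 218]]
```

View pics/f.png

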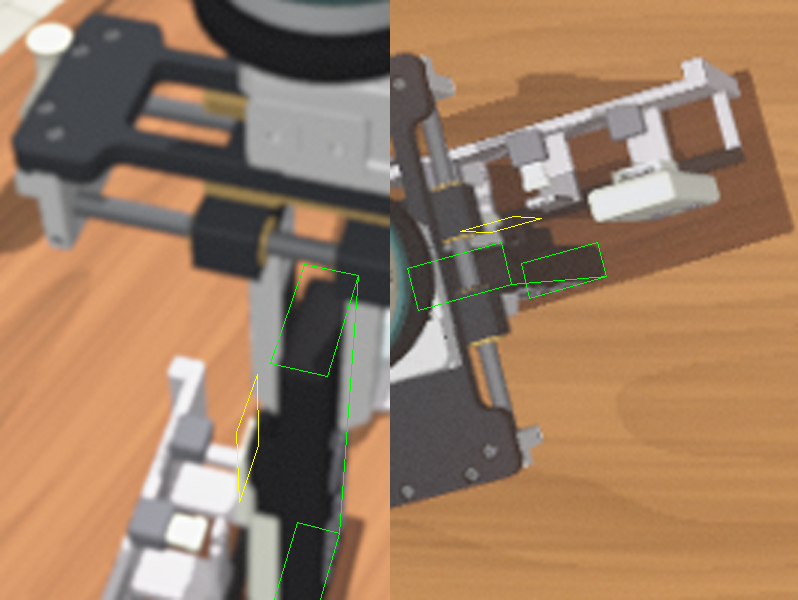

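```bash
python3 - <<'E'
from h import *
d=pickle.load(open("side1.pkl","rb"));t=pickle.load(open("top1.pkl","rb"))
S=d["image"].max(2).astype(int);T=t["image"].max(2).astype(int)
for r in (290,305,320,335,350,362,372): print(r,"col300+:",S[r,300:350].tolist())
print()
for r in (312,316,320,324): print(r,"col300+:",T[r,292:332].tolist())
s=get_state();c=s["position"];z=c[2]-43.5
for dy in(-4,-2,0):
  p=[c[0],c[1],.2717]
  for a,b in((10,23),(-10,-23),(10,-23)): print(dy,a,b,proj(d,W(p,[[a,b+dy,z+k] for k in(50,0,-50,-90)])).round(1).tolist())
  print("top",proj(t,W(p,[[10,-23+dy,z-90],[-10,-23+dy,z-90]])).round(1).tolist())
E
```

```text
290 col300+: [213, 216, 220, 222, 223, 223, 223, 221, 217, 211, 206, 205, 204, 190, 174, 170, 167, 168, 166, 167, 168, 169, 159, 127, 79, 46, 37, 41, 47, 52, 53, 53, 54, 55, 57, 53, 55, 55, 54, 56, 52, 45, 35, 51, 92, 139, 164, 168, 168, 167]
305 col300+: [210, 209, 211, 212, 212, 211, 209, 208, 209, 212, 214, 215, 209, 192, 172, 166, 168, 168, 167, 168, 165, 145, 104, 59, 38, 36, 40, 41, 41, 43, 42, 44, 45, 43, 45, 43, 44, 42, 41, 37, 28, 30, 43, 89, 137, 164, 168, 168, 169, 167]
320 col300+: [175, 196, 212, 216, 217, 219, 220, 218, 215, 210, 204, 206, 219, 232, 209, 131, 62, 42, 38, 36, 31, 29, 30, 32, 35, 36, 36, 33, 37, 37, 37, 34, 35, 35, 32, 38, 35, 35, 32, 30, 26, 38, 84, 135, 163, 169, 168, 166, 166, 166]
335 col300+: [207, 199, 189, 184, 180, 179, 181, 186, 196, 207, 202, 170, 114, 60, 35, 31, 36, 38, 37, 37, 35, 34, 33, 32, 38, 33, 36, 33, 34, 35, 35, 37, 37, 34, 36, 34, 36, 34, 30, 33, 63, 92, 100, 87, 88, 140, 196, 222, 223, 221]
350 col300+: [207, 218, 224, 228, 226, 217, 194, 183, 187, 194, 197, 195, 187, 174, 145, 103, 76, 61, 47, 39, 39, 34, 34, 33, 35, 36, 37, 33, 35
[... 1514 characters left out ...]
23 [[348.0, 291.4], [346.1, 316.7], [344.5, 338.8], [343.3, 354.5]]
-4 10 -23 [[331.1, 287.7], [330.3, 313.1], [329.7, 335.3], [329.2, 351.1]]
top [[190.7, 309.5], [193.7, 320.9]]
-2 10 23 [[319.9, 321.4], [319.9, 346.0], [319.9, 367.2], [319.9, 382.3]]
-2 -10 -23 [[347.6, 292.8], [345.7, 318.0], [344.1, 340.1], [342.9, 355.8]]
-2 10 -23 [[330.6, 289.1], [329.9, 314.4], [329.3, 336.5], [328.8, 352.3]]
top [[189.6, 309.8], [192.6, 321.2]]
0 10 23 [[319.4, 322.9], [319.4, 347.4], [319.4, 368.7], [319.4, 383.7]]
0 -10 -23 [[347.2, 294.1], [345.4, 319.3], [343.7, 341.4], [342.6, 357.0]]
0 10 -23 [[330.2, 290.4], [329.5, 315.7], [328.9, 337.8], [328.5, 353.6]]
top [[188.5, 310.1], [191.5, 321.5]]
```

```bash
python3 - <<'E'
from h import *
t=pickle.load(open("top1.pkl","rb"));T=t["image"].max(2).astype(int)
for r in range(304,328,2): print(r,"col160+:",T[r,160:202].tolist())
d=pickle.load(open("side1.pkl","rb"));S=d["image"].max(2).astype(int)
for col in (313,316,318): print(col,"rows300+",S[300:366:1,col].tolist())
s=get_state();c=s["position"];z=c[2]-43.5;p=[c[0],c[1],.2717]
for dy in(-4,0):
  print(dy,proj(d,W(p,[[x,y+dy,z+k] for x,y in((20,14),(20,-14),(25,8),(25,-8)) for k in(-20,30)])).round(1).tolist())
  print(dy,proj(t,W(p,[[x,y+dy,z+k] for x,y in((20,14),(20,-14)) for k in(-20,30)])).round(1).tolist())
E
```

```text
304 col160+: [73, 69, 72, 69, 68, 70, 71, 81, 101, 105, 110, 118, 118, 118, 119, 119, 121, 122, 124, 125, 124, 123, 123, 124, 126, 127, 125, 125, 125, 124, 130, 127, 128, 133, 133, 131, 131, 131, 134, 131, 131, 129]
306 col160+: [69, 73, 71, 73, 69, 69, 67, 67, 69, 68, 69, 69, 73, 102, 123, 125, 125, 124, 124, 125, 126, 125, 125, 126, 128, 128, 129, 129, 131, 129, 131, 128, 128, 128, 129, 127, 130, 127, 126, 127, 126, 131]
308 col160+: [67, 67, 72, 74, 74, 66, 67, 71, 67, 68, 70, 70, 70, 86, 114, 126, 125, 126, 125, 124, 131, 125, 127, 130, 130, 132, 128, 128, 128, 127, 127, 127, 128, 127, 130, 129, 133, 130, 130, 133, 131, 130]
310 col160+: [72, 80, 84, 73, 73, 71, 63, 66, 69, 70, 68, 71, 71, 74, 104, 128, 130, 127, 128, 128, 126, 128, 127, 126, 126, 127, 124, 126, 128, 130, 133, 132, 133, 136, 131, 133, 131, 129, 126, 123, 123, 121]
312 col160+: [66, 70, 69, 66, 65, 66, 65, 68, 70, 69, 69, 66, 66, 70, 70, 75, 73, 67, 64, 71, 71, 67, 71, 68, 74, 71, 73, 71, 80, 120, 127, 126, 124, 125, 126, 121, 123, 124, 120, 122, 123, 125]
314 col160+: [65, 67, 68, 69, 69, 68, 67, 67, 69, 69, 69, 
[... 1981 characters left out ...]
ws300+ [168, 168, 167, 166, 168, 167, 169, 167, 168, 167, 167, 168, 169, 169, 166, 146, 107, 65, 49, 44, 38, 37, 34, 33, 29, 33, 33, 37, 35, 37, 37, 36, 39, 37, 34, 37, 38, 35, 36, 35, 37, 36, 37, 33, 35, 35, 35, 35, 32, 34, 47, 99, 155, 188, 198, 198, 198, 198, 198, 197, 198, 197, 198, 197, 198, 196]
-4 [[314.4, 345.1], [314.0, 321.7], [320.6, 326.3], [320.6, 302.4], [311.8, 340.0], [311.2, 316.4], [315.4, 329.3], [315.1, 305.5]]
-4 [[156.3, 309.6], [146.2, 309.5], [173.0, 304.8], [163.8, 304.5]]
0 [[313.5, 347.9], [313.0, 324.5], [319.7, 328.9], [319.7, 305.1], [310.9, 342.7], [310.2, 319.2], [314.5, 331.9], [314.2, 308.2]]
0 [[153.9, 310.2], [143.7, 310.2], [170.6, 305.5], [161.2, 305.2]]
```

Emit:
move_arm --plan '[{"travel": [0.001, 0, 0.012], "dr": [0, 0, 0], "gripper": 1}, {"travel": [0.001, 0, 0.027], "dr": [0, 0, 0], "gripper": 1}, {"travel": [0.001, 0, 0.037], "dr": [0, 0, 0], "gripper": 1}, {"travel": [0.001, 0, 0.04], "dr": [0, 0, 0], "gripper": 1}, {"travel": [0.001, 0, 0.04], "dr": [0, 0, 0], "gripper": 1}]'

```text
time: 6.95
position: [468.2, 227.8, 238.2]
orientation: [0.605, 0.796, -0.0, -0.0]
force: [-0.1, -0.5, -1.2]
grip_width: 19.9
finger_force: 40.0
```

Emit:
move_arm --plan '[{"travel": [0, 0.006, 0], "dr": [0, 0, 0], "gripper": 1}, {"travel": [0, 0.013, 0], "dr": [0, 0, 0], "gripper": 1}, {"travel": [0, 0.018, 0], "dr": [0, 0, 0], "gripper": 1}, {"travel": [0, 0.02, 0], "dr": [0, 0, 0], "gripper": 1}, {"travel": [0, 0.02, 0], "dr": [0, 0, 0], "gripper": 1}]'

```text
time: 7.37
position: [488.6, 233.5, 238.7]
orientation: [0.605, 0.796, 0.0, 0.0]
force: [-0.5, 0.3, -2.1]
grip_width: 20.1
finger_force: 40.0
```

Emit:
move_arm --plan '[{"travel": [0, 0.001, 0], "dr": [0, 0, 0], "gripper": 1}, {"travel": [0, 0.002, 0], "dr": [0, 0, 0], "gripper": 1}, {"travel": [0, 0.003, 0], "dr": [0, 0, 0], "gripper": 1}, {"travel": [0, 0.004, 0], "dr": [0, 0, 0], "gripper": 1}, {"travel": [0, 0.004, 0], "dr": [0, 0, 0], "gripper": 1}]'

```text
time: 7.78
position: [491.6, 234.5, 238.5]
orientation: [0.605, 0.796, 0.0, 0.0]
force: [0.0, 0.6, -1.3]
grip_width: 19.8
finger_force: 40.0
```

Now feel for the tongue's front face with the bar's back, in small steps.

Emit:
move_arm --plan '[{"travel": [0, 0.0005, 0], "dr": [0, 0, 0], "gripper": 1}, {"travel": [0, 0.001, 0], "dr": [0, 0, 0], "gripper": 1}, {"travel": [0, 0.0015, 0], "dr": [0, 0, 0], "gripper": 1}, {"travel": [0, 0.002, 0], "dr": [0, 0, 0], "gripper": 1}, {"travel": [0, 0.002, 0], "dr": [0, 0, 0], "gripper": 1}]'

```text
time: 8.2
position: [493.6, 235.0, 238.5]
orientation: [0.605, 0.796, 0.0, 0.0]
force: [-0.5, -0.3, -0.4]
grip_width: 20.2
finger_force: 40.0
```

Emit:
move_arm --plan '[{"travel": [0, 0.0005, 0], "dr": [0, 0, 0], "gripper": 1}, {"travel": [0, 0.001, 0], "dr": [0, 0, 0], "gripper": 1}, {"travel": [0, 0.001, 0], "dr": [0, 0, 0], "gripper": 1}]'

```text
time: 8.45
position: [494.5, 235.2, 238.5]
orientation: [0.605, 0.796, 0.0, 0.0]
force: [-0.2, 0.3, -1.4]
grip_width: 20.0
finger_force: 40.0
```

Emit:
move_arm --plan '[{"travel": [0, 0.0005, 0], "dr": [0, 0, 0], "gripper": 1}, {"travel": [0, 0.001, 0], "dr": [0, 0, 0], "gripper": 1}, {"travel": [0, 0.001, 0], "dr": [0, 0, 0], "gripper": 1}]'

```text
time: 8.7
position: [495.2, 235.5, 238.4]
orientation: [0.605, 0.796, -0.0, -0.0]
force: [-1.3, 0.3, -1.6]
grip_width: 19.9
finger_force: 40.0
```

Emit:
move_arm --plan '[{"travel": [0, 0.0005, 0], "dr": [0, 0, 0], "gripper": 1}, {"travel": [0, 0.001, 0], "dr": [0, 0, 0], "gripper": 1}, {"travel": [0, 0.001, 0], "dr": [0, 0, 0], "gripper": 1}]'

```text
time: 8.95
position: [495.5, 235.5, 238.3]
orientation: [0.605, 0.796, -0.001, -0.001]
force: [-2.6, -1.0, -0.2]
grip_width: 20.3
finger_force: 40.0
```

Contact at about x = 495, as expected. Now back off 3.8 mm and start down.

Emit:
move_arm --plan '[{"travel": [0, -0.002, 0], "dr": [0, 0, 0], "gripper": 1}, {"travel": [0, -0.0038, 0], "dr": [0, 0, 0], "gripper": 1}, {"travel": [0, -0.0038, 0.002], "dr": [0, 0, 0], "gripper": 1}, {"travel": [0, -0.0038, 0.005], "dr": [0, 0, 0], "gripper": 1}, {"travel": [0, -0.0038, 0.008], "dr": [0, 0, 0], "gripper": 1}]'

```text
time: 9.37
position: [492.9, 234.8, 230.3]
orientation: [0.605, 0.796, 0.0, 0.0]
force: [0.1, -0.7, -1.1]
grip_width: 19.7
finger_force: 40.0
```

Emit:
move_arm --plan '[{"travel": [0, 0, 0.002], "dr": [0, 0, 0], "gripper": 1}, {"travel": [0, 0, 0.004], "dr": [0, 0, 0], "gripper": 1}, {"travel": [0, 0, 0.006], "dr": [0, 0, 0], "gripper": 1}, {"travel": [0, 0, 0.008], "dr": [0, 0, 0], "gripper": 1}]'

```text
time: 9.7
position: [492.7, 234.7, 222.2]
orientation: [0.605, 0.796, -0.0, 0.0]
force: [-0.6, 0.7, -1.0]
grip_width: 20.0
finger_force: 40.0
```

Emit:
move_arm --plan '[{"travel": [0, 0, 0.0015], "dr": [0, 0, 0], "gripper": 1}, {"travel": [0, 0, 0.003], "dr": [0, 0, 0], "gripper": 1}, {"travel": [0, 0, 0.0045], "dr": [0, 0, 0], "gripper": 1}, {"travel": [0, 0, 0.006], "dr": [0, 0, 0], "gripper": 1}]'

```text
time: 10.03
position: [492.7, 234.7, 216.4]
orientation: [0.605, 0.796, 0.0, 0.0]
force: [0.1, 0.5, -1.3]
grip_width: 19.8
finger_force: 40.0
```

Emit:
move_arm --plan '[{"travel": [0, 0, 0.001], "dr": [0, 0, 0], "gripper": 1}, {"travel": [0, 0, 0.002], "dr": [0, 0, 0], "gripper": 1}, {"travel": [0, 0, 0.003], "dr": [0, 0, 0], "gripper": 1}, {"travel": [0, 0, 0.004], "dr": [0, 0, 0], "gripper": 1}]'

```text
time: 10.37
position: [492.2, 234.6, 212.5]
orientation: [0.605, 0.796, -0.0, -0.0]
force: [-1.2, -1.2, 2.7]
grip_width: 19.7
finger_force: 40.0
```

Emit:
move_arm --plan '[{"travel": [0, 0, 0.001], "dr": [0, 0, 0], "gripper": 1}, {"travel": [0, 0, 0.002], "dr": [0, 0, 0], "gripper": 1}, {"travel": [0, 0, 0.003], "dr": [0, 0, 0], "gripper": 1}, {"travel": [0, 0, 0.004], "dr": [0, 0, 0], "gripper": 1}]'

```text
time: 10.7
position: [491.9, 234.6, 208.6]
orientation: [0.605, 0.796, -0.001, -0.001]
force: [-3.7, -1.4, 3.5]
grip_width: 19.9
finger_force: 40.0
```

Emit:
move_arm --plan '[{"travel": [0, 0, 0.001], "dr": [0, 0, 0], "gripper": 1}, {"travel": [0, 0, 0.002], "dr": [0, 0, 0], "gripper": 1}, {"travel": [0, 0, 0.003], "dr": [0, 0, 0], "gripper": 1}]'

```text
time: 10.95
position: [491.7, 234.5, 204.9]
orientation: [0.605, 0.796, -0.001, -0.001]
force: [-3.7, -0.4, 0.3]
grip_width: 20.0
finger_force: 40.0
```

Emit:
move_arm --plan '[{"travel": [0, 0, 0.001], "dr": [0, 0, 0], "gripper": 1}, {"travel": [0, 0, 0.002], "dr": [0, 0, 0], "gripper": 1}, {"travel": [0, 0, 0.003], "dr": [0, 0, 0], "gripper": 1}]'

```text
time: 11.2
position: [492.0, 234.5, 202.1]
orientation: [0.605, 0.796, -0.001, -0.0]
force: [-4.4, -1.3, 1.6]
grip_width: 19.5
finger_force: 40.0
```

Emit:
move_arm --plan '[{"travel": [0, 0, 0.001], "dr": [0, 0, 0], "gripper": 1}, {"travel": [0, 0, 0.002], "dr": [0, 0, 0], "gripper": 1}, {"travel": [0, 0, 0.003], "dr": [0, 0, 0], "gripper": 1}, {"travel": [0, 0, 0.004], "dr": [0, 0, 0], "gripper": 1}]'

```text
time: 11.53
position: [492.3, 234.6, 198.3]
orientation: [0.605, 0.796, -0.0, -0.0]
force: [-4.7, -1.7, 1.9]
grip_width: 20.4
finger_force: 40.0
```

Emit:
move_arm --plan '[{"travel": [0, 0, 0.001], "dr": [0, 0, 0], "gripper": 1}, {"travel": [0, 0, 0.002], "dr": [0, 0, 0], "gripper": 1}, {"travel": [0, 0, 0.003], "dr": [0, 0, 0], "gripper": 1}, {"travel": [0, 0, 0.004], "dr": [0, 0, 0], "gripper": 1}]'

```text
time: 11.87
position: [492.3, 234.6, 194.3]
orientation: [0.605, 0.796, -0.0, -0.0]
force: [-5.3, -1.9, 1.3]
grip_width: 19.8
finger_force: 40.0
```

Emit:
move_arm --plan '[{"travel": [0, 0, 0.001], "dr": [0, 0, 0], "gripper": 1}, {"travel": [0, 0, 0.002], "dr": [0, 0, 0], "gripper": 1}, {"travel": [0, 0, 0.003], "dr": [0, 0, 0], "gripper": 1}, {"travel": [0, 0, 0.004], "dr": [0, 0, 0], "gripper": 1}]'

```text
time: 12.2
position: [492.3, 234.6, 190.3]
orientation: [0.605, 0.796, -0.0, -0.0]
force: [-5.6, -1.7, 2.3]
grip_width: 19.6
finger_force: 40.0
```

Emit:
move_arm --plan '[{"travel": [0, 0, 0.001], "dr": [0, 0, 0], "gripper": 1}, {"travel": [0, 0, 0.002], "dr": [0, 0, 0], "gripper": 1}, {"travel": [0, 0, 0.003], "dr": [0, 0, 0], "gripper": 1}, {"travel": [0, 0, 0.004], "dr": [0, 0, 0], "gripper": 1}]'

```text
time: 12.53
position: [492.3, 234.6, 186.3]
orientation: [0.605, 0.796, -0.0, -0.0]
force: [-4.5, -1.9, 0.5]
grip_width: 19.8
finger_force: 40.0
```

Emit:
move_arm --plan '[{"travel": [0, 0, 0.001], "dr": [0, 0, 0], "gripper": 1}, {"travel": [0, 0, 0.002], "dr": [0, 0, 0], "gripper": 1}, {"travel": [0, 0, 0.003], "dr": [0, 0, 0], "gripper": 1}]'

```text
time: 12.78
position: [492.3, 234.6, 183.3]
orientation: [0.605, 0.796, -0.0, -0.0]
force: [-5.2, -1.8, 1.5]
grip_width: 19.7
finger_force: 40.0
```

Emit:
move_arm --plan '[{"travel": [0, 0, 0.001], "dr": [0, 0, 0], "gripper": 1}, {"travel": [0, 0, 0.002], "dr": [0, 0, 0], "gripper": 1}]'

```text
time: 12.95
position: [492.3, 234.6, 181.2]
orientation: [0.605, 0.796, -0.0, -0.0]
force: [-4.1, -1.6, 0.3]
grip_width: 19.7
finger_force: 40.0
```

Emit:
move_arm --plan '[{"travel": [0, 0, 0.001], "dr": [0, 0, 0], "gripper": 1}, {"travel": [0, 0, 0.002], "dr": [0, 0, 0], "gripper": 1}]'

```text
time: 13.12
position: [492.5, 234.6, 179.0]
orientation: [0.605, 0.796, -0.0, -0.0]
force: [-3.1, -0.9, -2.5]
grip_width: 19.8
finger_force: 40.0
```

Emit:
move_arm --plan '[{"travel": [0, 0, 0.0005], "dr": [0, 0, 0], "gripper": 1}, {"travel": [0, 0, 0.001], "dr": [0, 0, 0], "gripper": 1}]'

```text
time: 13.28
position: [493.1, 234.8, 178.2]
orientation: [0.605, 0.796, 0.0, 0.0]
force: [-3.6, -1.0, -2.7]
grip_width: 20.2
finger_force: 40.0
```

Emit:
move_arm --plan '[{"travel": [0, 0, 0.0005], "dr": [0, 0, 0], "gripper": 1}, {"travel": [0, 0, 0.001], "dr": [0, 0, 0], "gripper": 1}]'

```text
time: 13.45
position: [493.4, 234.9, 177.5]
orientation: [0.605, 0.796, 0.001, 0.0]
force: [-1.7, 0.3, -3.0]
grip_width: 19.7
finger_force: 40.0
```

Emit:
move_arm --plan '[{"travel": [0, 0, 0.0005], "dr": [0, 0, 0], "gripper": 1}, {"travel": [0, 0, 0.001], "dr": [0, 0, 0], "gripper": 1}]'

```text
time: 13.62
position: [494.0, 235.1, 176.9]
orientation: [0.605, 0.796, 0.001, 0.001]
force: [-0.0, 0.1, -0.8]
grip_width: 20.1
finger_force: 40.0
```

Emit:
move_arm --plan '[{"travel": [0, 0, 0.0005], "dr": [0, 0, 0], "gripper": 1}, {"travel": [0, 0, 0.001], "dr": [0, 0, 0], "gripper": 1}]'

```text
time: 13.78
position: [494.1, 235.2, 176.3]
orientation: [0.605, 0.796, 0.001, 0.001]
force: [-1.8, 0.1, 4.6]
grip_width: 19.9
finger_force: 40.0
```

Emit:
move_arm --plan '[{"travel": [0, 0, 0.0005], "dr": [0, 0, 0], "gripper": 1}, {"travel": [0, 0, 0.0005], "dr": [0, 0, 0], "gripper": 1}]'

```text
time: 13.95
position: [494.1, 235.1, 176.3]
orientation: [0.605, 0.796, 0.002, 0.001]
force: [-1.3, -0.7, 5.5]
grip_width: 19.7
finger_force: 40.0
```

```bash
python3 - <<'E'
from h import *
d=get_image("side");t=get_image("top");s=get_state();print(s["position"],s["force"],s["orientation"])
a=cv2.resize(d["image"][250:450,220:360,::-1],None,fx=3,fy=3,interpolation=cv2.INTER_CUBIC)
b=cv2.resize(t["image"][230:430,110:230,::-1],None,fx=3,fy=3,interpolation=cv2.INTER_CUBIC)
cv2.imwrite("pics/g.png",np.hstack([a,b]))
E
```

```text
[494.10637033 235.16152858 176.30960485] [-0.44271272 -0.57985452  5.19095283] [6.04775388e-01 7.96394182e-01 1.56093761e-03 7.74558631e-04]
```

View pics/g.png

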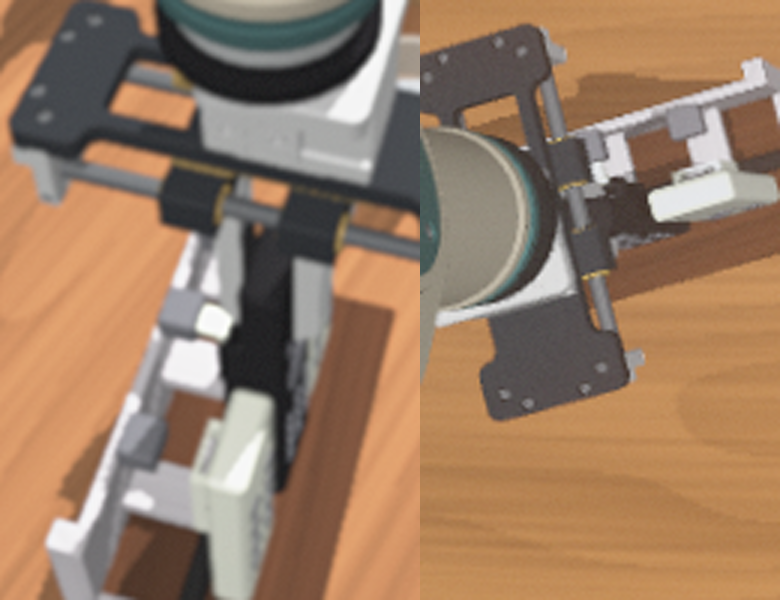

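The black remote sits on the middle hook between the two whites, with the nose out at side crop (213,322). Releasing now.

Emit:
move_arm --plan '[{"travel": [0, 0, 0], "dr": [0, 0, 0], "gripper": 0.74}, {"travel": [0, 0, 0], "dr": [0, 0, 0], "gripper": 0.68}, {"travel": [0, 0, 0], "dr": [0, 0, 0], "gripper": 0.6}, {"travel": [0, 0, 0], "dr": [0, 0, 0], "gripper": 0.5}, {"travel": [0, 0, 0], "dr": [0, 0, 0], "gripper": 0.5}]' --squeeze 5

```text
time: 14.47
position: [492.7, 234.8, 174.9]
orientation: [0.605, 0.796, -0.0, -0.0]
force: [-0.0, 0.3, -0.1]
grip_width: 45.5
finger_force: 0.0
```

Emit:
move_arm --plan '[{"travel": [0, 0, 0], "dr": [0, 0, 0], "gripper": 0.5}, {"travel": [0, 0, 0], "dr": [0, 0, 0], "gripper": 0.5}, {"travel": [0, 0, 0], "dr": [0, 0, 0], "gripper": 0.5}]'

```text
time: 14.72
position: [492.6, 234.7, 174.9]
orientation: [0.605, 0.796, -0.0, -0.0]
force: [-0.1, 0.3, 0.1]
grip_width: 46.7
finger_force: 0.0
```

Emit:
move_arm --plan '[{"travel": [0, 0, -0.01], "dr": [0, 0, 0], "gripper": 0.5}, {"travel": [0, 0, -0.035], "dr": [0, 0, 0], "gripper": 0.5}, {"travel": [0, 0, -0.065], "dr": [0, 0, 0], "gripper": 0.5}, {"travel": [0, 0, -0.1], "dr": [0, 0, 0], "gripper": 0.5}, {"travel": [0, 0, -0.13], "dr": [0, 0, 0], "gripper": 0.5}]'

```text
time: 15.13
position: [492.9, 234.5, 307.7]
orientation: [0.605, 0.796, 0.001, 0.0]
force: [0.1, -0.3, 0.9]
grip_width: 47.0
finger_force: 0.0
```

Emit:
move_arm --plan '[{"travel": [0, -0.03, 0], "dr": [0, 0, 0], "gripper": 0.5}, {"travel": [-0.02, -0.06, 0], "dr": [0, 0, 0], "gripper": 0.5}, {"travel": [-0.055, -0.07, 0], "dr": [0, 0, 0], "gripper": 0.5}, {"travel": [-0.09, -0.07, 0], "dr": [0, 0, 0], "gripper": 0.5}, {"travel": [-0.125, -0.07, 0], "dr": [0, 0, 0], "gripper": 0.5}]'

```text
time: 15.55
position: [458.3, 94.5, 306.2]
orientation: [0.604, 0.797, 0.001, 0.0]
force: [0.7, -0.2, -0.4]
grip_width: 47.5
finger_force: 0.0
```

Emit:
move_arm --plan '[{"travel": [-0.035, 0, 0], "dr": [0, 0, 0], "gripper": 0.5}, {"travel": [-0.07, 0, 0], "dr": [0, 0, 0], "gripper": 0.5}, {"travel": [-0.1, 0, 0], "dr": [0, 0, 0], "gripper": 0.5}, {"travel": [-0.11, 0, 0], "dr": [0, 0, 0], "gripper": 0.5}, {"travel": [-0.11, 0, 0], "dr": [0, 0, 0], "gripper": 0.5}]'

```text
time: 15.97
position: [488.8, -13.4, 305.7]
orientation: [0.607, 0.795, -0.0, 0.001]
force: [-0.4, -0.1, -0.7]
grip_width: 47.2
finger_force: 0.0
```

```bash
python3 - <<'E'
from h import *
d=get_image("side");t=get_image("top")
a=cv2.resize(d["image"][270:470,220:350,::-1],None,fx=3,fy=3,interpolation=cv2.INTER_CUBIC)
b=cv2.resize(t["image"][230:430,110:246,::-1],None,fx=3,fy=3,interpolation=cv2.INTER_CUBIC)
cv2.imwrite("pics/i.png",np.hstack([a,b]))
E
```

```text
(no output)
```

View pics/i.png

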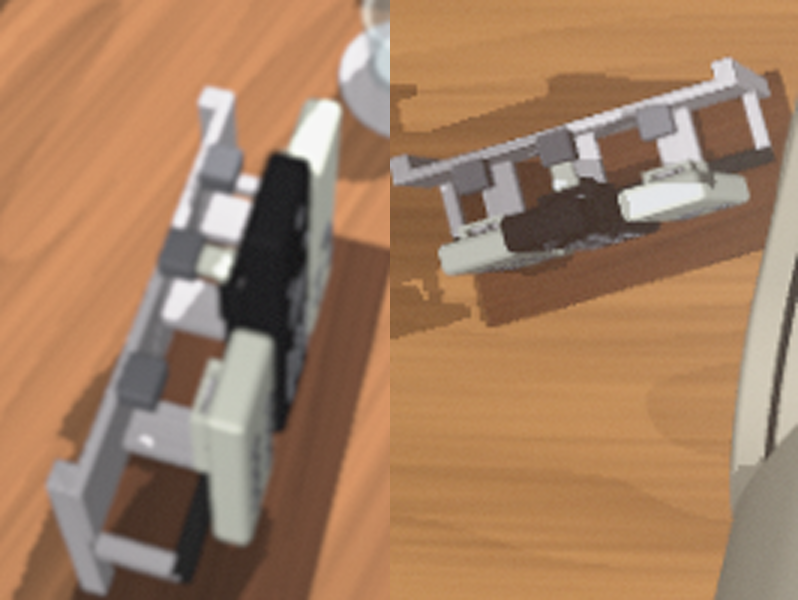

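The black remote hangs upright on the middle hook (side crop (268,270)), both whites are in place, and the arm is clear. I'm handing the job in.

```bash
python3 -c "
from cell import env
print(env.job_done())"
```

```text
the job is handed in; nothing more can be done
None
```

The black remote hangs fully home on the middle hook after clicking past the catch, both white remotes look unmoved, and the job is handed in; no verdict was returned.

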